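Close the pinwheel layer of neck blanks on the seasoning board

TASK

Finish the layer of maple blanks on the seasoning board: slide (do not lift) the two loose blanks into the two white outlines, so that all four form a tight, square pinwheel around the open air hole, each blank's end snug against its neighbour's side and the layer snug against the two green stops. Keep every blank flat on the board, and leave the other things on the bench and the small tin on the board where they are.

Things in the scene. Friction and masses are not known exactly. Their poses are not given: they have to be found in the camera images.
- board: Fixed brown wooden board, 316 x 346 mm, flat top 30 mm above the bench. Origin: centre of its 300 x 330 mm stacking area, at bench level; x away from the robot, y to its left. Green stop strips, 16 mm thick, 22 mm above the top: far edge (inner face x = +150 mm) and left edge (inner face y = +165 mm). Near and right edges open. Black painted square: the air hole.
- place_far (a point): Centre of the empty place (white outline) against the far stop, on the board top (board x = +84, y = -3 mm): a blank lies there with its length along board x, its far end on the far stop and the far half of its left side against the end of laid_a.
- place_near (a point): Centre of the empty place (white outline) on the robot's side, on the board top (board x = -18, y = +27 mm): a blank lies there with its length along board y, its left end against the side of laid_b and the right half of its far side against the near end of the blank at place_far.
- laid_a: Pale maple wood block, a rectangular bar 132 x 72 x 42 mm (long x wide x high), darker waxed ends, about 0.25 kg. Origin: centre of its underside; x along its length, z up. Loose but already laid in its place in the corner of the two stops, length along board y, against the far stop (board x = +114, y = +99 mm).
- laid_b: Pale maple wood block, a rectangular bar 132 x 72 x 42 mm (long x wide x high), darker waxed ends, about 0.25 kg. Origin: centre of its underside; x along its length, z up. Loose but already laid in its place, length along board x, against the left stop, its far end against laid_a (board x = +12, y = +129 mm).
- loose_far: Pale maple wood block, a rectangular bar 132 x 72 x 42 mm (long x wide x high), darker waxed ends, about 0.25 kg. Origin: centre of its underside; x along its length, z up. Starts up to 15 degrees askew, right of place_far with its length roughly along board x. Either loose blank may take either place; this one is nearly the right way round for place_far.
- loose_near: Pale maple wood block, a rectangular bar 132 x 72 x 42 mm (long x wide x high), darker waxed ends, about 0.25 kg. Origin: centre of its underside; x along its length, z up. Starts up to 15 degrees askew, on the robot's side and a little right of place_near, length roughly along board y; nearly the right way round for place_near.
- tin: Small closed steel tin, 44 mm diameter, 34 mm high, standing on the board's near left corner; leave it there. Origin: centre of its underside.
- mug: White mug, 82 mm diameter, 95 mm high, on the bench; leave alone. Origin: centre of its underside.
- glue: White glue bottle, yellow label, 52 mm diameter, 140 mm high, on the bench; leave alone. Origin: centre of its underside.
- tuner: White electronic tuner, 70 x 105 x 30 mm, lying on the bench; leave alone. Origin: centre of its underside.
- mallet: Wooden mallet lying on the bench, 240 mm long; leave alone. Origin: centre of its underside.
- scraper: Flat scraper with a wooden handle lying on the bench, 200 mm long; leave alone. Origin: centre of its underside.
- varnish: Amber jar with a red cap, 60 mm diameter, 120 mm high, on the bench; leave alone. Origin: centre of its underside.
There are look-alikes about, which are no part of the job. Leave any black or turquoise look-alike of the loose_far alone.

How it is judged:
By the outcome, as a careful person would: the job done as asked, in the order asked, and still so for the second after the job is handed in, with the robot touching nothing.
It also fails if it takes over 67 s, if anything falls off the work surface, if the arm or the gripper's body presses on something with over 40 N, if the wrist force passes 120 N, or if a joint passes its speed limit or range.

ROBOT

A 6-joint arm with a two-finger parallel gripper is mounted at the origin on the work surface. World frame = base frame: x ahead of the robot, y to its left, z up, the work surface at z = 0. Lengths are in mm, angles in rad, forces in N, time in s.
With the tool pointing down it reaches from about 275 to 825 mm from the base axis. Payload 5.2 kg.
Tool frame: the origin (TCP) lies at the very end of the fingers, on their centre line; the grasp point (between the pads) lies 19 mm behind it; z points along the fingers, x is the direction in which the jaws open and shut, and the axes are right-handed (so a half turn about z gives the same grasp; the last joint's range is limited). The gripper opens to 93 mm and grips with 3 to 60 N. Pads are 15 mm wide; open, the fingers measure 128 mm over their backs; the gripper's body (75 mm by 188 mm) begins 65 mm behind the grasp point.
Start: joints at [-1.5, 0.259, 1.535, -0, 1.348, -0.203], TCP at [148.736, -529.511, 197.153] pointing down, gripper open.
Joint ranges: [-3.14, 3.14], [-0.91, 2.08], [0.19, 2.58], [-1.22, 4.36], [0.22, 2.71], [-3.12, 3.12]. Speed limits (rad/s): [2.57, 2.57, 3.14, 3.14, 3.14, 3.14].

INTERFACE

Orientations are given as [roll, pitch, yaw] about the fixed x, y, z axes, in that order (R = Rz(yaw) Ry(pitch) Rx(roll)).
In Python, from workcell import bot gives the robot as it stands. The module is installed in compiled form; this text tells all that it offers.
- The arm moves only by the tool drive_tool, never from a script. Its argument "motion" is a list of rows, each an object with "slide": the shift along the world's x, y, z in mm, a list of three; "dr": the turn, a rotation vector about the world's x, y, z in rad, a list of three; "gripper": the opening, from -1 (shut) to 1 (fully open), so that 0 is half open. A call has 1 to 20 rows; each row shifts and turns the commanded pose from where the row before left it; what a row does not reach is not made up. A row lasts 1/8 s, in which the tool goes at most 62.5 mm and 10.7 degrees, less where a joint would pass 70% of its speed; a pose out of reach is approached as far as the arm can. A call with a gripper value outside its range is refused whole. The fingers move at their own pace and stop on an object; "squeeze" is the grip in N (left out, the last holds). Time passes only in rows, so rows that do not move let the fingers close. It gives the time, the measured TCP pose, the force and the opening at its end, in the units of the state.
- bot.state(): the state, without advancing time (a new reading comes with each control period).
- bot.grab_frame(name): name is "scene" or "top" or "wrist"; returns the picture (384x512x3 uint8, blue, green, red); there is no depth.
- bot.get_calibration(name): a dict with "vfov" (degrees; the focal length in pixels is half the picture's height over the tangent of half this angle, whatever the lens; pixels are square), "cx", "cy" (the principal point, pixels), "eye" and "orientation" of the camera in the world. Camera axes: x right, y up, looking along -z (the intrinsics and any distortion apply to the point x, -y, -z); pixel columns grow to the right and rows downward; lengths in mm; the calibration is good to about 2 mm. A picture is of the moment at which its call begins: read the wrist's pose just before it. get_calibration takes no time and is no camera call; for the wrist camera it gives the pose at the moment of the call.
- bot.hand_in(): hands the job in, once; it reports no verdict.
Trained networks look in the newest picture that a camera, given by its name, has taken for a name from the list of things; names that differ only in an ending like _2 or _b are one class to them, and where a whole thing is asked for, a point or a joint stands for the part that bears it (a point fixed in the world has none). Each returns a list of dicts, best first, with "score" (0 to 1); they miss things now and then, are a little off and sometimes report something else, mostly with a low value. They report only what shows in the picture. A call takes as long as a camera call. They do not tell look-alikes from the thing itself.
- bot.spot_in(camera, target): "at" ([x, y, z] in mm, in world coordinates, good to about 4 mm: the middle of the surface that is visible of it).
- bot.masks_of(camera, target): "mask" (384x512 bool, what is visible of it).
The state is a dict: "t": time; "joint_positions": joint angles; "joint_vel": joint speeds; "tau": joint torques, N m; "tool_pos": TCP position; "ee_rot": TCP orientation; "ft_force": force on the tool from outside, world axes, zero at the start; "moment": the same for the moment, N m; "opening": opening from 0.0 (shut) to 1.0 (fully open).
Only numpy, scipy, OpenCV 4.12 (cv2) and the standard library are available. Lean on these libraries where they do the work, as an engineer would, in place of code of your own. Each camera call takes 0.05 s, during which the arm holds its last target.

## Working session

There is one attempt and no reset: what is moved stays moved. The work goes in short steps, Python scripts to look and compute and a tool call to move; the robot and the scene stay as the last step left them, time stands still between calls to the robot, and variables do not carry over. Pictures are saved under pics/ and viewed, and the job is handed in when it is done.

Besides the shell and the picture viewer there is one more tool, called after "Request:" in YAML: its name, and indented under it one key for each argument. drive_tool: Moves the arm, as the interface text tells. Its arguments: {"type":"object","properties":{"motion":{"type":"array"},"squeeze":{"type":"number"}},"required":["motion"]}

```bash
mkdir -p pics; python3 - <<'E'
from workcell import bot
import cv2
s=bot.state();print({k:s[k] for k in('t','tool_pos','ee_rot','ft_force','opening')})
for n in('scene','top'):
    im=bot.grab_frame(n);cv2.imwrite(f'pics/{n}0.png',im);print(n,bot.get_calibration(n))
print(bot.get_calibration('wrist'))
E
```

```text
{'t': 0.0, 'tool_pos': array([ 148.67951482, -528.90747056,  196.32111208]), 'ee_rot': array([-3.14120671e+00,  1.80430514e-03, -1.29704401e+00]), 'ft_force': array([ 0.29737216, -0.08924494, -0.48335669]), 'opening': 0.9996936119910111}
scene {'vfov': 57.02110823205593, 'cx': 260.1003057629471, 'cy': 192.80508703874037, 'eye': array([1070.31895182,  552.98265068,  842.24404541]), 'orientation': array([0.80796181, 0.00701498, 2.33747265])}
top {'vfov': 45.5576448146012, 'cx': 253.18556655105183, 'cy': 196.59943473052718, 'eye': array([ 398.05508676,  -10.41009071, 1584.33625871]), 'orientation': array([ 0.06180676,  0.01381164, -1.54814517])}
{'vfov': 58.805646512111544, 'cx': 254.66448345991188, 'cy': 189.17732229372538, 'eye': array([ 225.81027731, -507.47424004,  384.2856853 ]), 'orientation': array([-2.95358043e-01,  2.52149345e-04, -1.29668595e+00])}
```

View pics/scene0.png

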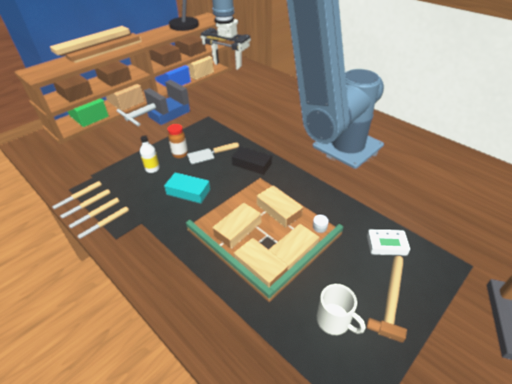

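View pics/top0.png

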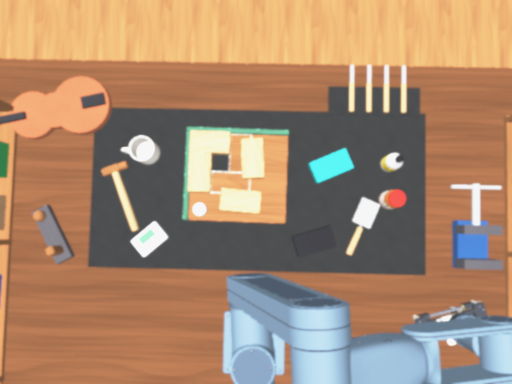

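The top view shows the board at px (183–289, 127–223), with the stops at its top (far) and left edges. Loose_far is at about (252,158) and loose_near at about (240,201). The look-alikes are turquoise at (331,165) and black at (314,241), both off the board. I choose the two pale blanks on the board.

```bash
cat > h.py <<'E'
import numpy as np,cv2
from scipy.spatial.transform import Rotation as Ro
from workcell import bot
def K(c):
    f=192/np.tan(np.radians(c['vfov'])/2);return f
def ray(c,uv,z):
    f=K(c);uv=np.atleast_2d(np.array(uv,float))
    d=np.c_[(uv[:,0]-c['cx'])/f,-(uv[:,1]-c['cy'])/f,-np.ones(len(uv))]
    R=Ro.from_euler('xyz',c['orientation']).as_matrix()
    d=d@R.T;e=np.array(c['eye']);return e+d*((z-e[2])/d[:,2])[:,None]
def proj(c,P):
    f=K(c);R=Ro.from_euler('xyz',c['orientation']).as_matrix()
    p=(np.atleast_2d(P)-c['eye'])@R
    return np.c_[c['cx']+f*p[:,0]/-p[:,2],c['cy']-f*p[:,1]/-p[:,2]]
E
python3 - <<'E'
from h import *
c=bot.get_calibration('top')
print(ray(c,[(185,127),(289,129),(286,223),(183,219)],40).round())
print('hole',ray(c,[(220,162)],30).round())
im=cv2.imread('pics/top0.png')[110:240,165:345];cv2.imwrite('pics/topc.png',cv2.resize(im,None,fx=4.4,fy=4.4,interpolation=cv2.INTER_CUBIC))
bot.grab_frame('top')
for n in('loose_far','board','tin'):
    for r in bot.spot_in('top',n):print(n,r['score'],r['at'].round())
E
```

```text
[[ 727.  252.   40.]
 [ 727. -104.   40.]
 [ 406.  -99.   40.]
 [ 412.  249.   40.]]
hole [[610. 130.  30.]]Traceback (most recent call last):
  File "<stdin>", line 8, in <module>
AttributeError: 'list' object has no attribute 'round'. Did you mean: 'count'?
```

View pics/topc.png

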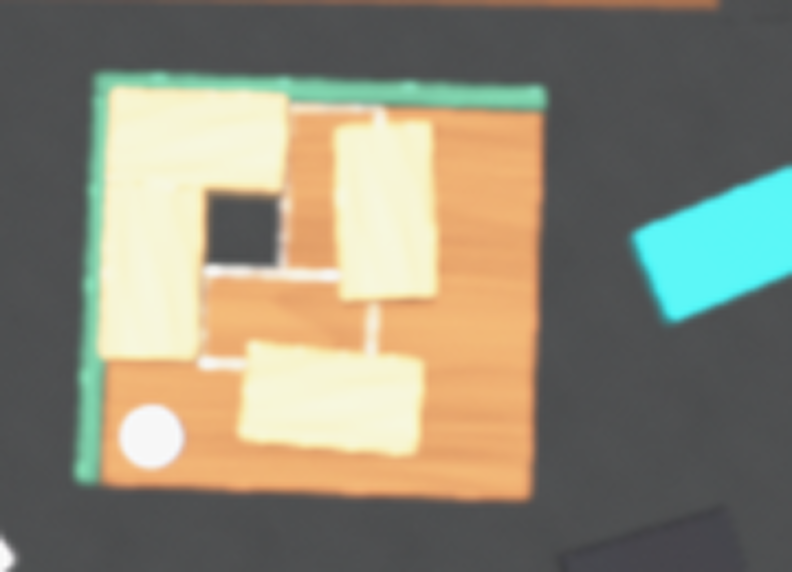

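The enlarged top view agrees: the two white-outlined places are empty, the loose blanks lie right of and near to them, and the tin stands in the near-left corner. I'm moving the wrist camera over the board for a finer measurement.

Request:
drive_tool:
  motion:
    - {"slide": [0, 0, 50], "dr": [0, 0, 0], "gripper": 1}
    - {"slide": [0, 0, 50], "dr": [0, 0, 0], "gripper": 1}
    - {"slide": [27, 33, 3], "dr": [0, 0, -0.015], "gripper": 1}
    - {"slide": [27, 33, 3], "dr": [0, 0, -0.015], "gripper": 1}
    - {"slide": [27, 33, 3], "dr": [0, 0, -0.015], "gripper": 1}
    - {"slide": [27, 33, 3], "dr": [0, 0, -0.015], "gripper": 1}
    - {"slide": [27, 33, 3], "dr": [0, 0, -0.015], "gripper": 1}
    - {"slide": [27, 33, 3], "dr": [0, 0, -0.015], "gripper": 1}
    - {"slide": [27, 33, 3], "dr": [0, 0, -0.015], "gripper": 1}
    - {"slide": [27, 33, 3], "dr": [0, 0, -0.015], "gripper": 1}
    - {"slide": [27, 33, 3], "dr": [0, 0, -0.015], "gripper": 1}
    - {"slide": [27, 33, 3], "dr": [0, 0, -0.015], "gripper": 1}
    - {"slide": [27, 33, 3], "dr": [0, 0, -0.015], "gripper": 1}
    - {"slide": [27, 33, 3], "dr": [0, 0, -0.015], "gripper": 1}
    - {"slide": [27, 33, 3], "dr": [0, 0, -0.015], "gripper": 1}
    - {"slide": [27, 33, 3], "dr": [0, 0, -0.015], "gripper": 1}
    - {"slide": [27, 33, 3], "dr": [0, 0, -0.015], "gripper": 1}
    - {"slide": [27, 33, 3], "dr": [0, 0, -0.015], "gripper": 1}
    - {"slide": [27, 33, 3], "dr": [0, 0, -0.015], "gripper": 1}
    - {"slide": [27, 33, 3], "dr": [0, 0, -0.015], "gripper": 1}
  squeeze: 15

```text
t: 2.7
tool_pos: [635.4, 65.7, 350.9]
ee_rot: [3.141, -0.0, -1.567]
ft_force: [0.8, 0.1, -0.5]
opening: 0.999
```

```bash
cat > shot.py <<'E'
from h import *
import sys,pickle
n=sys.argv[1]
s=bot.state();c=bot.get_calibration('wrist')
im=bot.grab_frame('wrist');cv2.imwrite(f'pics/{n}.png',im);pickle.dump(c,open(f'pics/{n}.pkl','wb'))
print(s['t'],np.round(s['tool_pos'],1),np.round(s['ee_rot'],4),np.round(s['ft_force'],1),s['opening']);print(c)
cv2.imwrite(f'pics/{n}_b.png',cv2.resize(im,None,fx=1.5,fy=1.5,interpolation=cv2.INTER_CUBIC))
E
python3 shot.py w1
```

```text
2.7 [635.4  65.7 350.9] [ 3.1412e+00 -1.0000e-04 -1.5675e+00] [ 0.8  0.1 -0.5] 0.9989070888520736
{'vfov': 58.805646512111544, 'cx': 254.66448345991188, 'cy': 189.17732229372538, 'eye': array([715.61151128,  65.85901504, 538.74116897]), 'orientation': array([-0.29573189, -0.00167102, -1.56713343])}
```

View pics/w1_b.png

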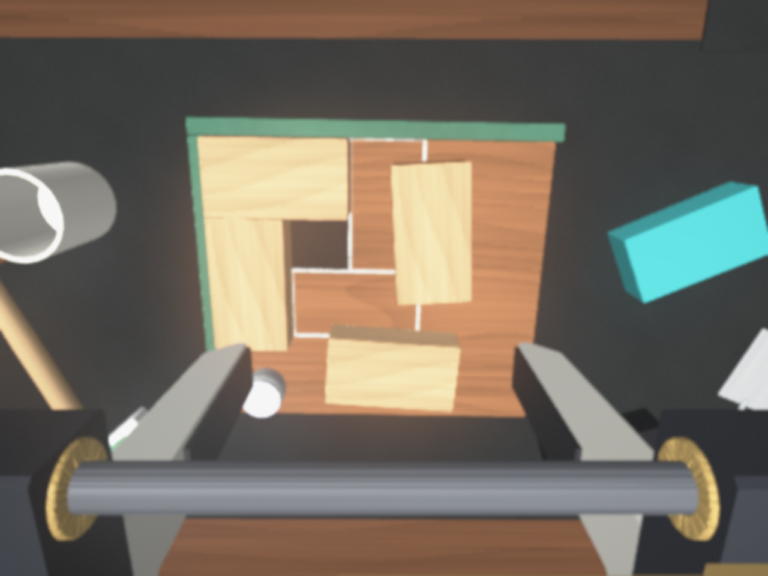

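The wrist view shows all four blanks, the outlines, the tin at (262,393 in the ×1.5 picture) and the turquoise look-alike at right. I'll zoom in to pick corners.

```bash
python3 - <<'E'
import cv2
im=cv2.imread('pics/w1.png')
a=im[75:240,120:260];b=im[75:285,210:385]
def g(im,x0,y0,w,h,n,s):
    c=cv2.resize(im[y0:y0+h,x0:x0+w],None,fx=s,fy=s,interpolation=cv2.INTER_CUBIC)
    for x in range((x0//20+1)*20,x0+w,20):
        cv2.line(c,(int((x-x0+.5)*s),0),(int((x-x0+.5)*s),6),(0,0,255),1);cv2.putText(c,str(x),(int((x-x0)*s)-10,18),0,.4,(0,0,255))
    for y in range((y0//20+1)*20,y0+h,20):
        cv2.line(c,(0,int((y-y0+.5)*s)),(6,int((y-y0+.5)*s)),(0,0,255),1);cv2.putText(c,str(y),(8,int((y-y0)*s)+4),0,.4,(0,0,255))
    cv2.imwrite(n,c)
g(im,120,70,160,120,'pics/z1.png',5)
g(im,180,165,160,120,'pics/z2.png',5)
g(im,230,75,150,120,'pics/z3.png',5)
E
```

```text
(no output)
```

View pics/z1.png

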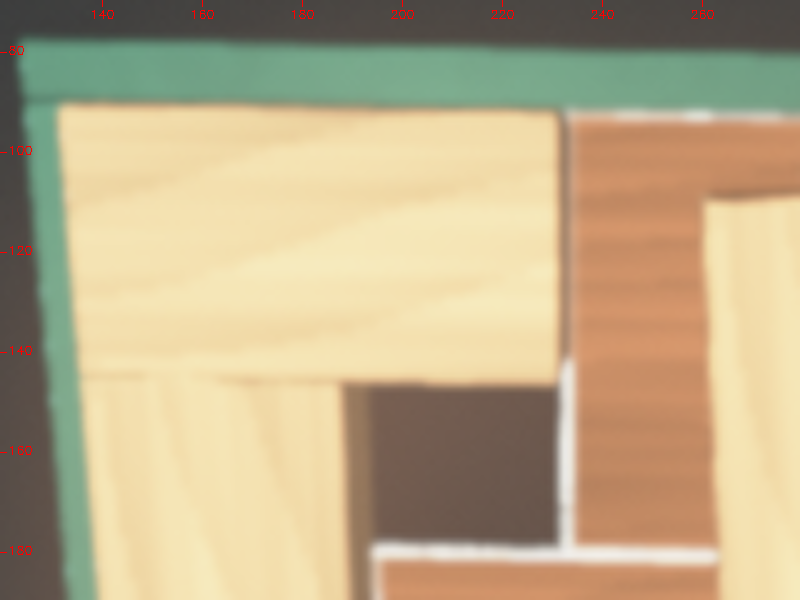

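View pics/z2.png

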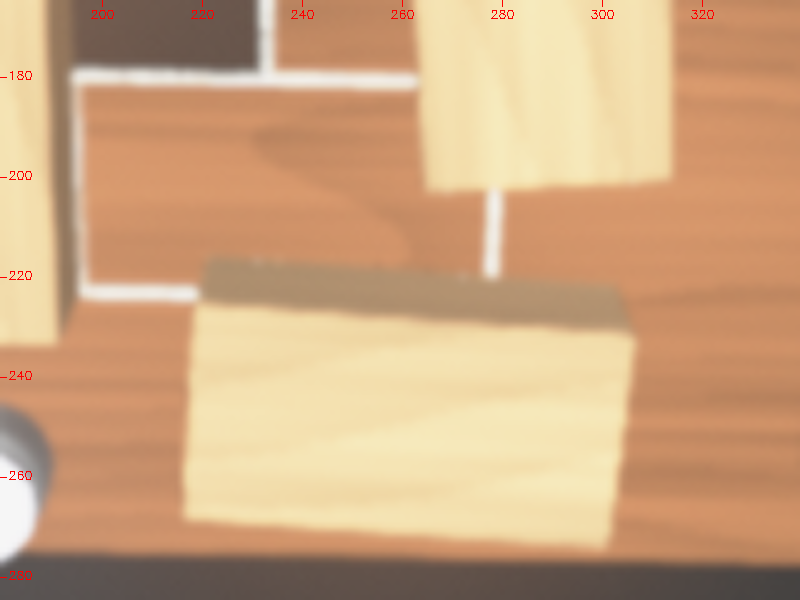

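View pics/z3.png

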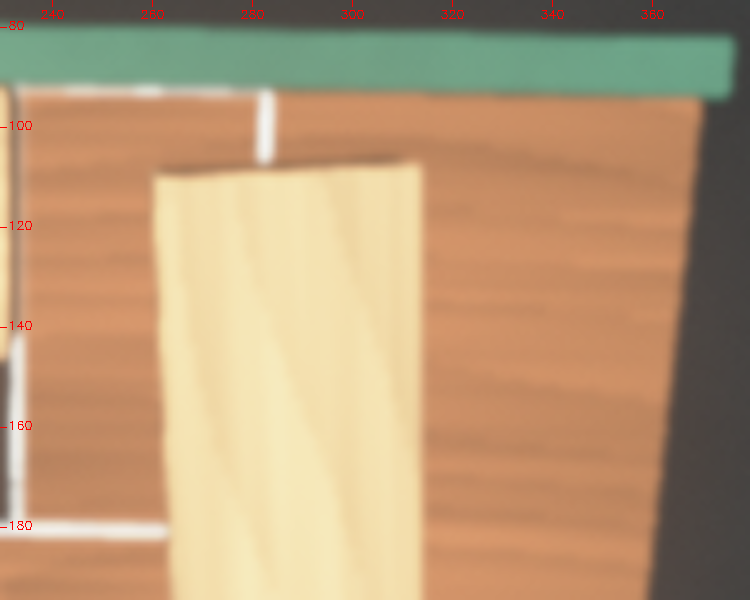

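```bash
cat > fit1.py <<'E'
from h import *
import pickle
from scipy.optimize import least_squares
c=pickle.load(open('pics/w1.pkl','rb'))
# board pts: bx,by,z,u,v
B=np.array([(18,33,30,232.8,179.8),(18,93,30,194.8,179.6),(-54,93,30,196.2,223),(150,-39,30,282.8,93.6),
(78,33,72,230.8,146.4),(150,33,72,231.6,91.4),(150,165,72,131.2,90.6),(-54,93,72,191.2,233.4)],float)
NE=[(179.6,275.2),(339.4,277.8)]
def pr(P,k1):
    uv=proj(c,P);f=K(c);d=(uv-[c['cx'],c['cy']]);r2=(d**2).sum(1,keepdims=True)/f**2
    return [c['cx'],c['cy']]+d*(1+k1*r2)
def w(p,xy,z):
    a=p[2];R=np.array([[np.cos(a),-np.sin(a)],[np.sin(a),np.cos(a)]])
    return np.c_[np.array(xy)@R.T+p[:2],z]
def res(p):
    r=(pr(w(p,B[:,:2],B[:,2]+p[4]),p[3])-B[:,3:])
    return np.r_[r.ravel()]
s=least_squares(res,[567,75,0,0,0],loss='soft_l1');p=s.x
print('board',p.round(4));print(res(p).reshape(-1,2).round(1))
def und(uv,k1):
    uv=np.array(uv,float);o=np.array([c['cx'],c['cy']]);f=K(c);d=uv-o;x=d.copy()
    for _ in range(10): x=d/(1+k1*(x**2).sum(1,keepdims=True)/f**2)
    return o+x
def tob(P):
    a=p[2];R=np.array([[np.cos(a),-np.sin(a)],[np.sin(a),np.cos(a)]]);return (P[:,:2]-p[:2])@R
print('near edge',tob(ray(c,und(NE,p[3]),30+p[4])).round(1))
def blk(x,uv0):
    pass
corn=np.array([(1,1),(1,-1),(-1,-1),(-1,1)])
for n,q,swap in(('far',[(260.4,109.8),(313.8,107.2),(313.8,200.4),(265.2,203)],0),('near',[(219,225.2),(306.4,231.2),(301,274.4),(216.4,268.2)],1)):
    W=tob(ray(c,und(q,p[3]),72+p[4]));hl=np.array([36,66] if swap else [66,36])
    print(n,W.round(1),'len',[np.linalg.norm(W[i]-W[(i+1)%4]).round(1) for i in range(4)])
    def r(x):
        a=x[2];R=np.array([[np.cos(a),-np.sin(a)],[np.sin(a),np.cos(a)]])
        return (corn*hl@R.T+x[:2]-W).ravel()
    x=least_squares(r,[0,0,0]).x;print(n,'board pose',x[:2].round(1),'deg',np.degrees(x[2]).round(2),'world',w(p,[x[:2]],0).round(1),'yaw',(x[2]+p[2]).round(4),'res',np.abs(r(x)).max().round(1))
E
python3 fit1.py
```

```text
board [ 5.562982e+02  6.527090e+01 -1.460000e-02 -9.100000e-03 -1.164500e+00]
[[ 0.3  0.4]
 [-0.4 -0.1]
 [-0.3 -0.4]
 [ 0.2 -0.9]
 [ 0.5  0. ]
 [-0.4  1. ]
 [ 0.1 -0. ]
 [ 0.1 -0. ]]
near edge [[-150.8  123.7]
 [-151.1 -147.9]]
far [[128.2  -6.1]
 [132.9 -77.6]
 [  1.3 -86.6]
 [ -4.  -16.2]] len [np.float64(71.6), np.float64(131.9), np.float64(70.6), np.float64(132.5)]
far board pose [ 64.6 -46.6] deg 4.11 world [[620.2  17.7   0. ]] yaw 0.0571 res 0.7
near [[ -40.    51.4]
 [ -47.4  -78.9]
 [-120.5  -75.1]
 [-111.9   56.3]] len [np.float64(130.5), np.float64(73.2), np.float64(131.7), np.float64(72.1)]
near board pose [-80.  -11.6] deg -3.49 world [[476.2  54.9   0. ]] yaw -0.0754 res 0.7
```

The fit is consistent to under 1 px. The board is at world (556.3, 65.3) with yaw −0.84°. Loose_far is at board (64.6, −46.6), +4.1°. Loose_near is at board (−80, −11.6), −3.5°. I'm approaching above the near half of loose_far for a second, closer view.

Request:
drive_tool:
  motion:
    - {"slide": [-8.5, -8.3, -36], "dr": [0, 0, 0.009], "gripper": 1}
    - {"slide": [-8.5, -8.3, -36], "dr": [0, 0, 0.009], "gripper": 1}
    - {"slide": [-8.5, -8.3, -36], "dr": [0, 0, 0.009], "gripper": 1}
    - {"slide": [-8.5, -8.3, -36], "dr": [0, 0, 0.009], "gripper": 1}
    - {"slide": [-8.5, -8.3, -36], "dr": [0, 0, 0.009], "gripper": 1}
    - {"slide": [-8.5, -8.3, -36], "dr": [0, 0, 0.009], "gripper": 1}
    - {"slide": [0, 0, 0], "dr": [0, 0, 0], "gripper": 1}

```text
t: 3.62
tool_pos: [580.8, 14.6, 132.3]
ee_rot: [3.135, 0.002, -1.514]
ft_force: [-0.1, 0.1, 0.1]
opening: 0.999
```

```bash
python3 shot.py w2; python3 - <<'E'
from h import *
import pickle
c=pickle.load(open('pics/w2.pkl','rb'))
im=cv2.imread('pics/w2.png')
def wb(x,y,z):
    a=-.0146;return [556.3+x*np.cos(a)-y*np.sin(a),65.3+x*np.sin(a)+y*np.cos(a),z]
def poly(pts,col):
    uv=proj(c,[wb(*q) for q in pts]);cv2.polylines(im,[np.int32(uv.round())],True,col,1)
poly([(128.2,-6.1,71),(132.9,-77.6,71),(1.3,-86.6,71),(-4,-16.2,71)],(0,0,255))
poly([(18,33,29),(18,93,29),(78,93,29),(78,33,29)],(255,0,0))
poly([(150,33,71),(150,165,71),(78,165,71),(78,33,71)],(0,255,0))
cv2.imwrite('pics/w2o.png',cv2.resize(im,None,fx=1.5,fy=1.5))
E
```

```text
3.625 [580.8  14.6 132.3] [ 3.1346e+00  1.5000e-03 -1.5140e+00] [-0.1  0.1  0.1] 0.9990945317712417
{'vfov': 58.805646512111544, 'cx': 254.66448345991188, 'cy': 189.17732229372538, 'eye': array([662.0794086 ,  18.87133955, 319.57041572]), 'orientation': array([-3.02328535e-01, -3.07926030e-05, -1.51367781e+00])}
```

View pics/w2o.png

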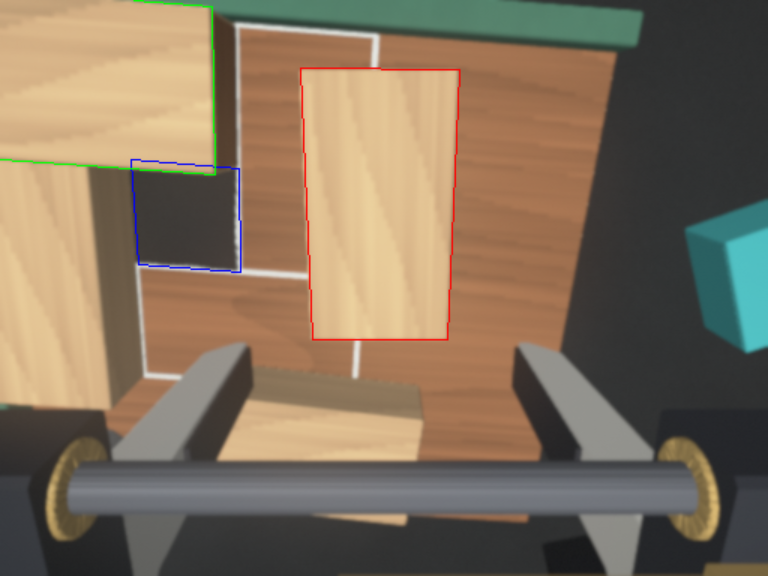

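The red, green and blue predictions lie on the blank, laid_a and the hole in this second view, so the heights of about 30 and 72 mm hold. Descending around the blank.

Request:
drive_tool:
  motion:
    - {"slide": [1, 0.3, -25], "dr": [0, 0, 0], "gripper": 1}
    - {"slide": [1, 0.3, -25], "dr": [0, 0, 0], "gripper": 1}
    - {"slide": [1, 0.3, -25], "dr": [0, 0, 0], "gripper": 1}
    - {"slide": [0.5, 0.1, -17], "dr": [0, 0, 0], "gripper": 1}
    - {"slide": [0, 0, 0], "dr": [0, 0, 0], "gripper": 1}

```text
t: 4.3
tool_pos: [587.4, 15.9, 43.0]
ee_rot: [3.141, 0.0, -1.513]
ft_force: [-0.5, -0.2, -0.1]
opening: 1.003
```

Request:
drive_tool:
  motion:
    - {"slide": [0, 0, -5], "dr": [0, 0, 0], "gripper": 1}
    - {"slide": [0, 0, 0], "dr": [0, 0, 0], "gripper": 0.3}
    - {"slide": [0, 0, 0], "dr": [0, 0, 0], "gripper": 0.3}
    - {"slide": [0, 0, 0], "dr": [0, 0, 0], "gripper": 0.3}
    - {"slide": [0, 0, 0], "dr": [0, 0, 0], "gripper": 0.3}
  squeeze: 12

```text
t: 4.92
tool_pos: [587.5, 15.8, 38.7]
ee_rot: [-3.141, 0.0, -1.513]
ft_force: [-0.6, 0.4, 3.4]
opening: 0.772
```

Gripped (opening 0.772 ≈ 72 mm). Sliding it level to just short of its place and squaring it.

Request:
drive_tool:
  motion:
    - {"slide": [2, 4, 0], "dr": [0, 0, -0.018], "gripper": 0.3}
    - {"slide": [2, 6, 0], "dr": [0, 0, -0.018], "gripper": 0.3}
    - {"slide": [2, 6, 0], "dr": [0, 0, -0.018], "gripper": 0.3}
    - {"slide": [2, 6, 0], "dr": [0, 0, -0.018], "gripper": 0.3}
    - {"slide": [2, 6, 0], "dr": [0, 0, 0], "gripper": 0.3}
    - {"slide": [2, 6, 0], "dr": [0, 0, 0], "gripper": 0.3}
    - {"slide": [0, 6, 0], "dr": [0, 0, 0], "gripper": 0.3}
    - {"slide": [0, 0, 0], "dr": [0, 0, 0], "gripper": 0.3}
    - {"slide": [0, 0, 0], "dr": [0, 0, 0], "gripper": 0.3}

```text
t: 6.05
tool_pos: [600.2, 56.3, 38.7]
ee_rot: [-3.139, 0.001, -1.585]
ft_force: [1.4, 0.2, 5.2]
opening: 0.775
```

```bash
python3 shot.py w3
```

```text
6.05 [600.2  56.3  38.7] [-3.1395e+00  8.0000e-04 -1.5851e+00] [1.4 0.2 5.2] 0.7748155096758776
{'vfov': 58.805646512111544, 'cx': 254.66448345991188, 'cy': 189.17732229372538, 'eye': array([679.90430572,  54.87942806, 226.69390339]), 'orientation': array([-2.93098599e-01, -8.07441426e-04, -1.58479463e+00])}
```

View pics/w3_b.png

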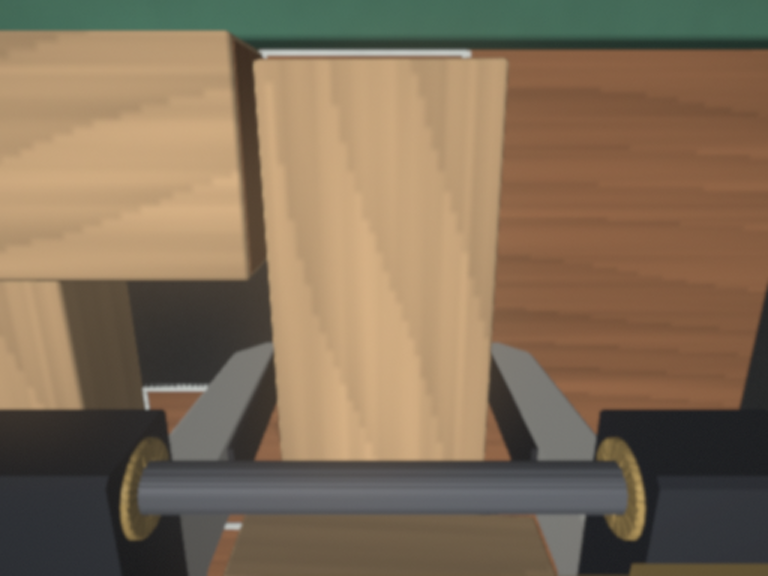

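The blank is square, with about 7 mm left on both sides. Pushing to the far stop first.

Request:
drive_tool:
  motion:
    - {"slide": [2, 0, 0], "dr": [0, 0, 0], "gripper": 0.3}
    - {"slide": [2, 0, 0], "dr": [0, 0, 0], "gripper": 0.3}
    - {"slide": [2, 0, 0], "dr": [0, 0, 0], "gripper": 0.3}
    - {"slide": [1, 0, 0], "dr": [0, 0, 0], "gripper": 0.3}
    - {"slide": [0, 0, 0], "dr": [0, 0, 0], "gripper": 0.3}

```text
t: 6.72
tool_pos: [603.3, 56.5, 38.5]
ee_rot: [3.136, 0.001, -1.585]
ft_force: [-8.0, -0.3, 12.6]
opening: 0.773
```

Request:
drive_tool:
  motion:
    - {"slide": [0, 2, 0], "dr": [0, 0, 0], "gripper": 0.3}
    - {"slide": [0, 2, 0], "dr": [0, 0, 0], "gripper": 0.3}
    - {"slide": [0, 0, 0], "dr": [0, 0, 0], "gripper": 0.3}

```text
t: 7.1
tool_pos: [605.6, 59.4, 38.4]
ee_rot: [3.141, -0.0, -1.585]
ft_force: [-2.3, -3.1, 7.3]
opening: 0.773
```

```bash
python3 shot.py w4
```

```text
7.1 [605.6  59.4  38.4] [ 3.1405e+00 -4.0000e-04 -1.5850e+00] [-2.3 -3.1  7.3] 0.7734066546629418
{'vfov': 58.805646512111544, 'cx': 254.66448345991188, 'cy': 189.17732229372538, 'eye': array([685.89092534,  58.24005429, 226.19659124]), 'orientation': array([-0.29628925, -0.00204881, -1.58464401])}
```

View pics/w4_b.png

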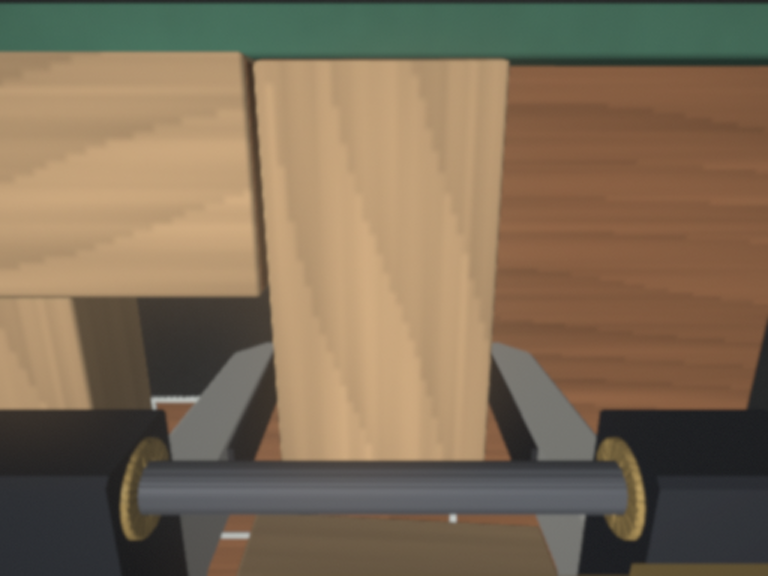

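About 2–3 mm remain in y and 2 mm in x. Continuing gently.

Request:
drive_tool:
  motion:
    - {"slide": [0, 1.5, 0], "dr": [0, 0, 0], "gripper": 0.3}
    - {"slide": [0, 1, 0], "dr": [0, 0, 0], "gripper": 0.3}
    - {"slide": [1.5, 0, 0], "dr": [0, 0, 0], "gripper": 0.3}
    - {"slide": [1, 0, 0], "dr": [0, 0, 0], "gripper": 0.3}
    - {"slide": [0, 0, 0], "dr": [0, 0, 0], "gripper": 0.3}
    - {"slide": [0, 0, 0], "dr": [0, 0, 0], "gripper": 0.3}

```text
t: 7.9
tool_pos: [606.3, 61.8, 38.4]
ee_rot: [3.137, -0.001, -1.585]
ft_force: [-7.9, -3.3, 11.9]
opening: 0.773
```

Request:
drive_tool:
  motion:
    - {"slide": [0, 1.5, 0], "dr": [0, 0, 0], "gripper": 0.3}
    - {"slide": [1.5, 0, 0], "dr": [0, 0, 0], "gripper": 0.3}
    - {"slide": [0, 0, 0], "dr": [0, 0, 0], "gripper": 0.3}
    - {"slide": [0, 0, 0], "dr": [0, 0, 0], "gripper": 0.3}

```text
t: 8.4
tool_pos: [606.9, 62.4, 38.3]
ee_rot: [3.135, -0.002, -1.585]
ft_force: [-9.3, -6.0, 12.8]
opening: 0.771
```

```bash
python3 shot.py w5; python3 - <<'E'
import cv2
im=cv2.imread('pics/w5.png')[20:210,130:370]
cv2.imwrite('pics/w5c.png',cv2.resize(im,None,fx=3.2,fy=3.1,interpolation=cv2.INTER_CUBIC))
E
```

```text
8.4 [606.9  62.4  38.3] [ 3.1353e+00 -2.1000e-03 -1.5847e+00] [-9.3 -6.  12.8] 0.770534303852071
{'vfov': 58.805646512111544, 'cx': 254.66448345991188, 'cy': 189.17732229372538, 'eye': array([688.21989328,  61.49977161, 225.61684162]), 'orientation': array([-0.30153651, -0.00372898, -1.58435987])}
```

View pics/w5c.png

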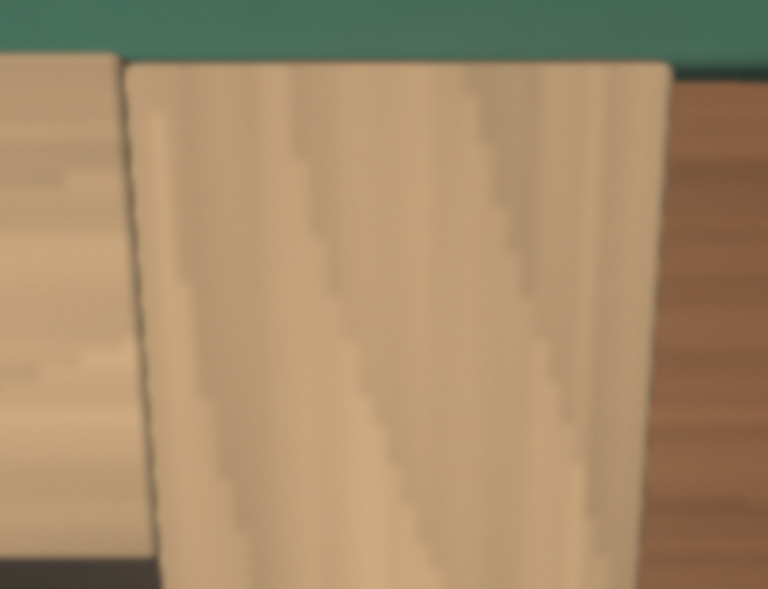

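It is snug against laid_a, and about 1 mm is left to the far stop. The upward force shows the grip is pressing the blank onto the board. I'll let go and push the near end with closed fingers.

Request:
drive_tool:
  motion:
    - {"slide": [0, 0, 0], "dr": [0, 0, 0], "gripper": 1}
    - {"slide": [0, 0, 0], "dr": [0, 0, 0], "gripper": 1}
    - {"slide": [0, 0, 0], "dr": [0, 0, 0], "gripper": 1}
    - {"slide": [0, 0, 20], "dr": [0, 0, 0], "gripper": 1}
    - {"slide": [0, 0, 35], "dr": [0, 0, 0], "gripper": 1}
    - {"slide": [-15, 0, 10], "dr": [0, 0, 0], "gripper": -1}
    - {"slide": [-25, 0, 0], "dr": [0, 0, 0], "gripper": -1}
    - {"slide": [-20, 0, 0], "dr": [0, 0, 0], "gripper": -1}
    - {"slide": [0, 0, 0], "dr": [0, 0, 0], "gripper": -1}
    - {"slide": [0, 0, 0], "dr": [0, 0, 0], "gripper": -1}

```text
t: 9.7
tool_pos: [550.5, 63.7, 102.9]
ee_rot: [-3.141, 0.0, -1.585]
ft_force: [-0.5, -0.5, -0.2]
opening: 0.514
```

```bash
python3 shot.py w6
```

```text
9.7 [550.5  63.7 102.9] [-3.1413e+00  1.0000e-04 -1.5850e+00] [-0.5 -0.5 -0.2] 0.5139170078534706
{'vfov': 58.805646512111544, 'cx': 254.66448345991188, 'cy': 189.17732229372538, 'eye': array([630.50191793,  62.44582808, 290.8085315 ]), 'orientation': array([-2.94947057e-01, -1.54860703e-03, -1.58470872e+00])}
```

View pics/w6_b.png

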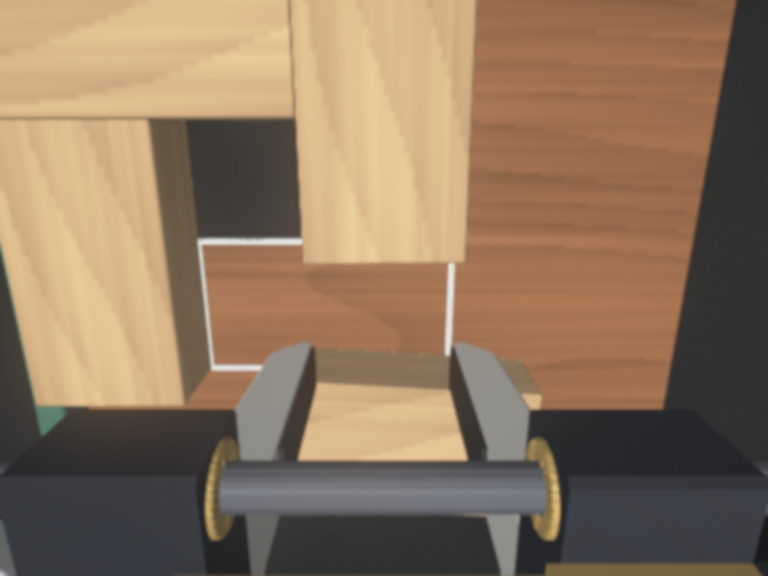

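The blank is in place. Its left side is against laid_a, and the hole and near outline are clear. I'll set the fingers part-open for a square two-point push on its near end, at px (385,262).

Request:
drive_tool:
  motion:
    - {"slide": [-1, -0.5, -20], "dr": [0, 0, 0], "gripper": -0.4}
    - {"slide": [-1, -0.5, -25], "dr": [0, 0, 0], "gripper": -0.4}
    - {"slide": [0, 0, -17], "dr": [0, 0, 0], "gripper": -0.4}
    - {"slide": [0, 0, 0], "dr": [0, 0, 0], "gripper": -0.4}
    - {"slide": [5, 0, 0], "dr": [0, 0, 0], "gripper": -0.4}
    - {"slide": [5, 0, 0], "dr": [0, 0, 0], "gripper": -0.4}
    - {"slide": [3, 0, 0], "dr": [0, 0, 0], "gripper": -0.4}
    - {"slide": [0, 0, 0], "dr": [0, 0, 0], "gripper": -0.4}

```text
t: 10.75
tool_pos: [561.8, 62.6, 41.5]
ee_rot: [-3.141, -0.0, -1.585]
ft_force: [-0.1, 0.0, -0.0]
opening: 0.301
```

Request:
drive_tool:
  motion:
    - {"slide": [1.5, 0, 0], "dr": [0, 0, 0], "gripper": -0.4}
    - {"slide": [1.5, 0, 0], "dr": [0, 0, 0], "gripper": -0.4}
    - {"slide": [1, 0, 0], "dr": [0, 0, 0], "gripper": -0.4}
    - {"slide": [0, 0, 0], "dr": [0, 0, 0], "gripper": -0.4}
    - {"slide": [0, 0, 0], "dr": [0, 0, 0], "gripper": -0.4}

```text
t: 11.38
tool_pos: [565.2, 62.7, 41.1]
ee_rot: [3.142, 0.0, -1.585]
ft_force: [-0.5, 0.1, -0.1]
opening: 0.298
```

Request:
drive_tool:
  motion:
    - {"slide": [1, 0, 0], "dr": [0, 0, 0], "gripper": -0.4}
    - {"slide": [1, 0, 0], "dr": [0, 0, 0], "gripper": -0.4}
    - {"slide": [0, 0, 0], "dr": [0, 0, 0], "gripper": -0.4}
    - {"slide": [0, 0, 0], "dr": [0, 0, 0], "gripper": -0.4}

```text
t: 11.88
tool_pos: [566.7, 62.8, 41.0]
ee_rot: [3.141, 0.0, -1.585]
ft_force: [-3.3, 1.0, 1.1]
opening: 0.3
```

Request:
drive_tool:
  motion:
    - {"slide": [1, 0, 0], "dr": [0, 0, 0], "gripper": -0.4}
    - {"slide": [1, 0, 0], "dr": [0, 0, 0], "gripper": -0.4}
    - {"slide": [0, 0, 0], "dr": [0, 0, 0], "gripper": -0.4}
    - {"slide": [0, 0, 0], "dr": [0, 0, 0], "gripper": -0.4}

```text
t: 12.38
tool_pos: [566.7, 62.8, 41.0]
ee_rot: [3.137, -0.0, -1.585]
ft_force: [-8.6, -0.1, 6.8]
opening: 0.301
```

Stalled at x = 566.7 with −8.6 N, so loose_far is seated on the far stop. Now retreating, turning the jaws and going above loose_near.

Request:
drive_tool:
  motion:
    - {"slide": [-6, 0, 0], "dr": [0, 0, 0], "gripper": -0.4}
    - {"slide": [-4, 0, 25], "dr": [0, 0, 0], "gripper": 0}
    - {"slide": [0, 0, 50], "dr": [0, 0, 0], "gripper": 1}
    - {"slide": [-8, 2, 5], "dr": [0, 0, 0.168], "gripper": 1}
    - {"slide": [-9, 2, 0], "dr": [0, 0, 0.168], "gripper": 1}
    - {"slide": [-9, 2, 0], "dr": [0, 0, 0.168], "gripper": 1}
    - {"slide": [-9, 2, 0], "dr": [0, 0, 0.168], "gripper": 1}
    - {"slide": [-9, 3, 0], "dr": [0, 0, 0.168], "gripper": 1}
    - {"slide": [-9, 3, 0], "dr": [0, 0, 0.168], "gripper": 1}
    - {"slide": [-9, 3, 0], "dr": [0, 0, 0.168], "gripper": 1}
    - {"slide": [-9, 2, 0], "dr": [0, 0, 0.168], "gripper": 1}
    - {"slide": [-8, 2, 0], "dr": [0, 0, 0.166], "gripper": 1}
    - {"slide": [0, 0, 0], "dr": [0, 0, 0], "gripper": 1}

```text
t: 14.0
tool_pos: [480.6, 83.7, 121.4]
ee_rot: [-3.141, -0.002, -0.076]
ft_force: [-0.6, -0.2, 0.4]
opening: 0.997
```

```bash
python3 shot.py w7; python3 - <<'E'
from h import *
import pickle
c=pickle.load(open('pics/w7.pkl','rb'))
im=cv2.imread('pics/w7.png')
def wb(x,y,z):
    a=-.0146;return [556.3+x*np.cos(a)-y*np.sin(a),65.3+x*np.sin(a)+y*np.cos(a),z]
def poly(pts,col):
    uv=proj(c,[wb(*q) for q in pts]);cv2.polylines(im,[np.int32(uv.round())],True,col,1)
poly([(-40,51.4,71),(-47.4,-78.9,71),(-120.5,-75.1,71),(-111.9,56.3,71)],(0,0,255))
poly([(150,-39,71),(150,33,71),(18,33,71),(18,-39,71)],(0,255,0))
cv2.imwrite('pics/w7o.png',cv2.resize(im,None,fx=1.5,fy=1.5))
E
```

```text
14.0 [480.6  83.7 121.4] [-3.1415e+00 -1.7000e-03 -7.6400e-02] [-0.6 -0.2  0.4] 0.9972950123792516
{'vfov': 58.805646512111544, 'cx': 254.66448345991188, 'cy': 189.17732229372538, 'eye': array([485.51379113, 164.47827567, 309.25678271]), 'orientation': array([-0.29611957, -0.00110184, -0.07602027])}
```

View pics/w7o.png

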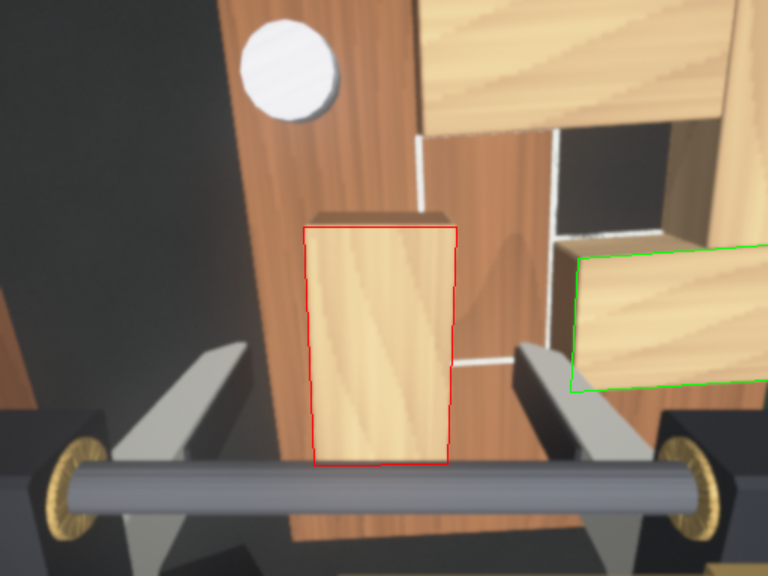

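Both predicted outlines (red loose_near, green the seated far blank) lie exactly on the picture. Descending on loose_near.

Request:
drive_tool:
  motion:
    - {"slide": [-1, 0.5, -25], "dr": [0, 0, 0], "gripper": 1}
    - {"slide": [-1, 0.5, -25], "dr": [0, 0, 0], "gripper": 1}
    - {"slide": [0, 0, -20], "dr": [0, 0, 0], "gripper": 1}
    - {"slide": [0, 0, -10], "dr": [0, 0, 0], "gripper": 1}
    - {"slide": [0, 0, 0], "dr": [0, 0, 0], "gripper": 1}

```text
t: 14.68
tool_pos: [478.3, 84.6, 40.8]
ee_rot: [-3.142, 0.001, -0.077]
ft_force: [-0.4, 0.2, 0.4]
opening: 0.998
```

Request:
drive_tool:
  motion:
    - {"slide": [0, 0, 0], "dr": [0, 0, 0], "gripper": 0.3}
    - {"slide": [0, 0, 0], "dr": [0, 0, 0], "gripper": 0.3}
    - {"slide": [0, 0, 0], "dr": [0, 0, 0], "gripper": 0.3}
    - {"slide": [0, 0, 0], "dr": [0, 0, 0], "gripper": 0.3}
  squeeze: 12

```text
t: 15.18
tool_pos: [478.9, 84.7, 41.8]
ee_rot: [-3.142, -0.002, -0.075]
ft_force: [0.8, -0.8, 4.1]
opening: 0.767
```

Gripped. Stage 1: square it and slide to board (−60, 20), clear of laid_b and the tin. Stage 2: slide toward the far blank, 3 mm short of it.

Request:
drive_tool:
  motion:
    - {"slide": [2, 4, 0], "dr": [0, 0, 0.015], "gripper": 0.3}
    - {"slide": [3, 5, 0], "dr": [0, 0, 0.015], "gripper": 0.3}
    - {"slide": [3, 5, 0], "dr": [0, 0, 0.015], "gripper": 0.3}
    - {"slide": [3, 5, 0], "dr": [0, 0, 0.015], "gripper": 0.3}
    - {"slide": [3, 6, 0], "dr": [0, 0, 0], "gripper": 0.3}
    - {"slide": [4, 6, 0], "dr": [0, 0, 0], "gripper": 0.3}
    - {"slide": [0, 0, 0], "dr": [0, 0, 0], "gripper": 0.3}

```text
t: 16.05
tool_pos: [496.7, 115.6, 41.8]
ee_rot: [3.141, -0.001, -0.015]
ft_force: [-0.4, -0.4, 5.3]
opening: 0.776
```

Request:
drive_tool:
  motion:
    - {"slide": [5, 0, 0], "dr": [0, 0, 0], "gripper": 0.3}
    - {"slide": [7, 0, 0], "dr": [0, 0, 0], "gripper": 0.3}
    - {"slide": [7, 0, 0], "dr": [0, 0, 0], "gripper": 0.3}
    - {"slide": [7, 0, 0], "dr": [0, 0, 0], "gripper": 0.3}
    - {"slide": [6, 0, 0], "dr": [0, 0, 0], "gripper": 0.3}
    - {"slide": [4, 0, 0], "dr": [0, 0, 0], "gripper": 0.3}
    - {"slide": [0, 0, 0], "dr": [0, 0, 0], "gripper": 0.3}

```text
t: 16.92
tool_pos: [531.0, 115.9, 41.6]
ee_rot: [-3.142, 0.002, -0.015]
ft_force: [-3.5, 0.4, 8.0]
opening: 0.773
```

```bash
python3 shot.py w8
```

```text
16.925 [531.  115.9  41.6] [-3.1415e+00  2.5000e-03 -1.4900e-02] [-3.5  0.4  8. ] 0.7725828121061213
{'vfov': 58.805646512111544, 'cx': 254.66448345991188, 'cy': 189.17732229372538, 'eye': array([531.74238428, 196.78557953, 229.44872033]), 'orientation': array([-0.29603457,  0.00320584, -0.01466788])}
```

View pics/w8_b.png

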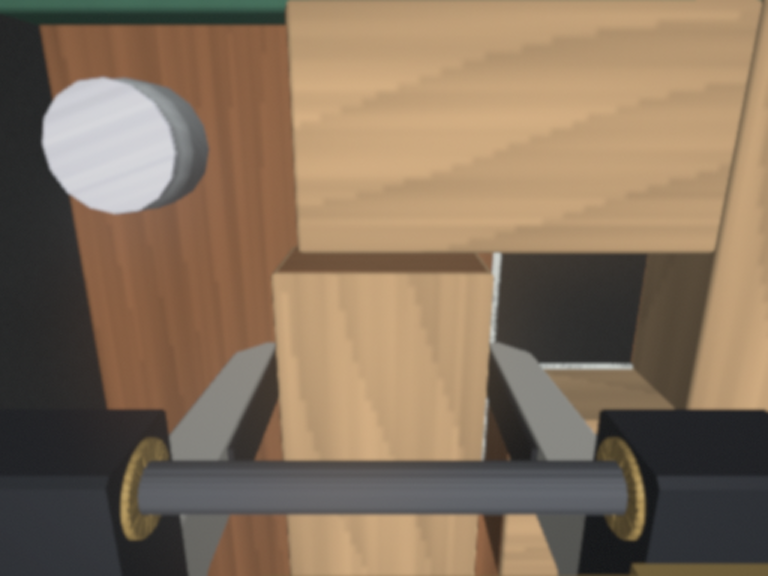

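Squared and approaching: about 7 mm left to laid_b and about 8 mm to the far blank.

Request:
drive_tool:
  motion:
    - {"slide": [2, 2, 0], "dr": [0, 0, 0], "gripper": 0.3}
    - {"slide": [2, 2, 0], "dr": [0, 0, 0], "gripper": 0.3}
    - {"slide": [1.5, 1.5, 0], "dr": [0, 0, 0], "gripper": 0.3}
    - {"slide": [0, 1.5, 0], "dr": [0, 0, 0], "gripper": 0.3}
    - {"slide": [0, 0, 0], "dr": [0, 0, 0], "gripper": 0.3}

```text
t: 17.6
tool_pos: [537.5, 121.9, 41.7]
ee_rot: [3.14, 0.0, -0.014]
ft_force: [-1.1, -2.8, 5.9]
opening: 0.772
```

```bash
python3 shot.py w9
```

```text
17.6 [537.5 121.9  41.7] [ 3.1401e+00  5.0000e-04 -1.4200e-02] [-1.1 -2.8  5.9] 0.771840173935269
{'vfov': 58.805646512111544, 'cx': 254.66448345991188, 'cy': 189.17732229372538, 'eye': array([537.76772541, 203.14959753, 229.38382141]), 'orientation': array([-0.29758271,  0.00119516, -0.01392644])}
```

View pics/w9_b.png

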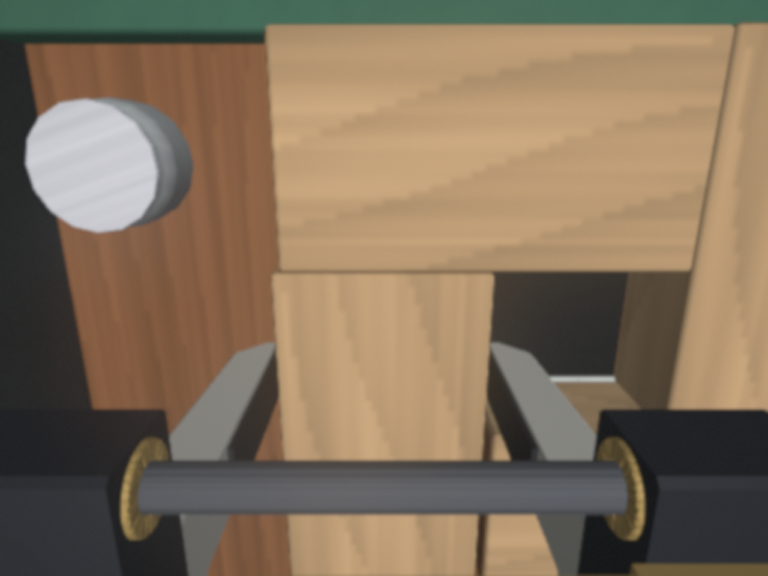

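Nearly touching laid_b, with about 2 mm left in x. Finishing gently, then letting go.

Request:
drive_tool:
  motion:
    - {"slide": [1.5, 0, 0], "dr": [0, 0, 0], "gripper": 0.3}
    - {"slide": [1, 0.5, 0], "dr": [0, 0, 0], "gripper": 0.3}
    - {"slide": [0, 0, 0], "dr": [0, 0, 0], "gripper": 0.3}
    - {"slide": [0, 0, 0], "dr": [0, 0, 0], "gripper": 0.3}

```text
t: 18.15
tool_pos: [538.6, 122.4, 41.6]
ee_rot: [3.14, 0.003, -0.015]
ft_force: [-4.8, -3.4, 9.6]
opening: 0.773
```

Request:
drive_tool:
  motion:
    - {"slide": [0, 0, 0], "dr": [0, 0, 0], "gripper": 1}
    - {"slide": [0, 0, 0], "dr": [0, 0, 0], "gripper": 1}
    - {"slide": [0, 0, 0], "dr": [0, 0, 0], "gripper": 1}
    - {"slide": [0, 0, 25], "dr": [0, 0, 0], "gripper": 1}
    - {"slide": [0, 0, 40], "dr": [0, 0, 0], "gripper": 1}
    - {"slide": [0, -30, 5], "dr": [0, 0, 0], "gripper": -0.4}
    - {"slide": [0, -40, 0], "dr": [0, 0, 0], "gripper": -0.4}
    - {"slide": [0, -44, 0], "dr": [0, 0, 0], "gripper": -0.4}
    - {"slide": [0, 0, 0], "dr": [0, 0, 0], "gripper": -0.4}
    - {"slide": [0, 0, 0], "dr": [0, 0, 0], "gripper": -0.4}
    - {"slide": [0, 0, 0], "dr": [0, 0, 0], "gripper": -0.4}
    - {"slide": [0, 0, 0], "dr": [0, 0, 0], "gripper": -0.4}

```text
t: 19.65
tool_pos: [540.2, 10.2, 111.1]
ee_rot: [-3.141, 0.0, -0.014]
ft_force: [1.4, 0.4, -1.0]
opening: 0.316
```

```bash
python3 shot.py w10
```

```text
19.65 [540.2  10.2 111.1] [-3.1414e+00  1.0000e-04 -1.3500e-02] [ 1.4  0.4 -1. ] 0.31626645376745294
{'vfov': 58.805646512111544, 'cx': 254.66448345991188, 'cy': 189.17732229372538, 'eye': array([540.32743365,  91.12395571, 298.95952937]), 'orientation': array([-0.29598258,  0.0008457 , -0.01320421])}
```

View pics/w10_b.png

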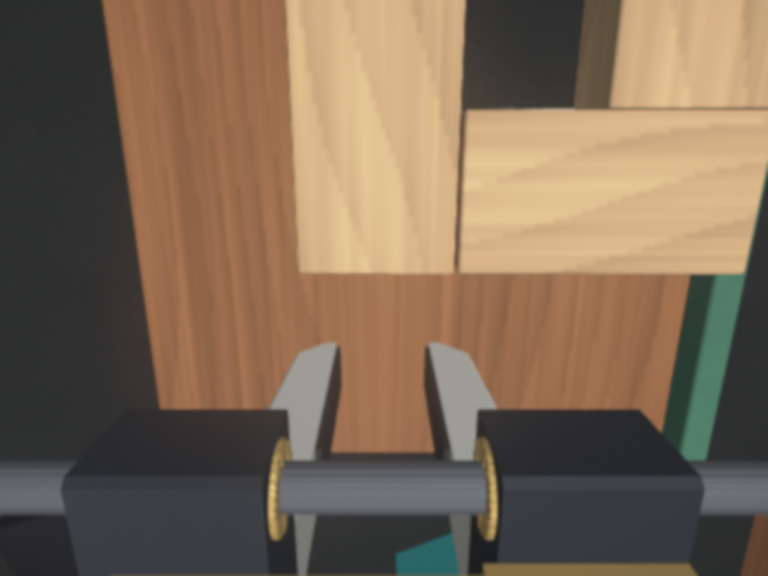

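The near blank is in, with a gap of about 1 mm to the far blank (px 460,200 in the ×1.5 view). Pushing its right end toward laid_b.

Request:
drive_tool:
  motion:
    - {"slide": [-2, -1, -25], "dr": [0, 0, 0], "gripper": -0.4}
    - {"slide": [-1, 0, -25], "dr": [0, 0, 0], "gripper": -0.4}
    - {"slide": [0, 0, -19], "dr": [0, 0, 0], "gripper": -0.4}
    - {"slide": [0, 0, 0], "dr": [0, 0, 0], "gripper": -0.4}
    - {"slide": [0, 5, 0], "dr": [0, 0, 0], "gripper": -0.4}
    - {"slide": [0, 2, 0], "dr": [0, 0, 0], "gripper": -0.4}
    - {"slide": [0, 1.5, 0], "dr": [0, 0, 0], "gripper": -0.4}
    - {"slide": [0, 1.5, 0], "dr": [0, 0, 0], "gripper": -0.4}
    - {"slide": [0, 0, 0], "dr": [0, 0, 0], "gripper": -0.4}

```text
t: 20.82
tool_pos: [537.4, 18.1, 42.4]
ee_rot: [3.141, -0.001, -0.015]
ft_force: [0.2, 0.6, 0.2]
opening: 0.301
```

Request:
drive_tool:
  motion:
    - {"slide": [0, 1, 0], "dr": [0, 0, 0], "gripper": -0.4}
    - {"slide": [0, 1, 0], "dr": [0, 0, 0], "gripper": -0.4}
    - {"slide": [0, 0, 0], "dr": [0, 0, 0], "gripper": -0.4}

```text
t: 21.2
tool_pos: [537.5, 18.6, 42.4]
ee_rot: [3.139, -0.0, -0.015]
ft_force: [-1.0, -6.6, 1.3]
opening: 0.3
```

Request:
drive_tool:
  motion:
    - {"slide": [0, 1, 0], "dr": [0, 0, 0], "gripper": -0.4}
    - {"slide": [0, 0, 0], "dr": [0, 0, 0], "gripper": -0.4}
    - {"slide": [0, 0, 0], "dr": [0, 0, 0], "gripper": -0.4}

```text
t: 21.58
tool_pos: [537.5, 18.6, 42.4]
ee_rot: [3.138, -0.0, -0.015]
ft_force: [-1.4, -10.8, 1.2]
opening: 0.3
```

Stalled with −10.8 N: seated against laid_b. Next I'll press the far blank's right side toward laid_a, moving round on the empty right side of the board.

Request:
drive_tool:
  motion:
    - {"slide": [0, -8, 0], "dr": [0, 0, 0], "gripper": -0.4}
    - {"slide": [0, -8, 5], "dr": [0, 0, 0], "gripper": -0.4}
    - {"slide": [25, 0, 5], "dr": [0, 0, 0], "gripper": -0.4}
    - {"slide": [35, 0, 0], "dr": [0, 0, 0], "gripper": -0.4}
    - {"slide": [35, 0, 0], "dr": [0, 0, 0], "gripper": -0.4}
    - {"slide": [32, 0, -5], "dr": [0, 0, 0], "gripper": -0.4}
    - {"slide": [0, 0, -3], "dr": [0, 0, 0], "gripper": -0.4}
    - {"slide": [0, 5, 0], "dr": [0, 0, 0], "gripper": -0.4}
    - {"slide": [0, 3, 0], "dr": [0, 0, 0], "gripper": -0.4}
    - {"slide": [0, 2, 0], "dr": [0, 0, 0], "gripper": -0.4}
    - {"slide": [0, 0, 0], "dr": [0, 0, 0], "gripper": -0.4}

```text
t: 22.95
tool_pos: [664.0, 15.5, 44.6]
ee_rot: [3.142, -0.0, -0.015]
ft_force: [-0.6, 0.1, -0.5]
opening: 0.296
```

Request:
drive_tool:
  motion:
    - {"slide": [0, 1, 0], "dr": [0, 0, 0], "gripper": -0.4}
    - {"slide": [0, 1, 0], "dr": [0, 0, 0], "gripper": -0.4}
    - {"slide": [0, 1, 0], "dr": [0, 0, 0], "gripper": -0.4}
    - {"slide": [0, 0, 0], "dr": [0, 0, 0], "gripper": -0.4}

```text
t: 23.45
tool_pos: [664.2, 16.7, 44.4]
ee_rot: [3.139, 0.0, -0.015]
ft_force: [-0.8, -4.8, 1.2]
opening: 0.299
```

Request:
drive_tool:
  motion:
    - {"slide": [0, 1, 0], "dr": [0, 0, 0], "gripper": -0.4}
    - {"slide": [0, 1, 0], "dr": [0, 0, 0], "gripper": -0.4}
    - {"slide": [0, 0, 0], "dr": [0, 0, 0], "gripper": -0.4}

```text
t: 23.82
tool_pos: [664.2, 16.7, 44.4]
ee_rot: [3.137, 0.0, -0.015]
ft_force: [-1.5, -10.7, 1.8]
opening: 0.298
```

Seated (−10.7 N stall). Last push: the near blank's near side toward the far blank, with two fingers.

Request:
drive_tool:
  motion:
    - {"slide": [0, -12, 0], "dr": [0, 0, 0], "gripper": -0.4}
    - {"slide": [0, 0, 35], "dr": [0, 0, 0], "gripper": -0.4}
    - {"slide": [0, 0, 35], "dr": [0, 0, 0], "gripper": -0.4}
    - {"slide": [-15, 4, 0], "dr": [0, 0, -0.157], "gripper": -0.4}
    - {"slide": [-19, 6, 0], "dr": [0, 0, -0.157], "gripper": -0.4}
    - {"slide": [-19, 6, 0], "dr": [0, 0, -0.157], "gripper": -0.4}
    - {"slide": [-19, 6, 0], "dr": [0, 0, -0.157], "gripper": -0.4}
    - {"slide": [-19, 6, 0], "dr": [0, 0, -0.157], "gripper": -0.4}
    - {"slide": [-19, 6, 0], "dr": [0, 0, -0.157], "gripper": -0.4}
    - {"slide": [-19, 6, 0], "dr": [0, 0, -0.157], "gripper": -0.4}
    - {"slide": [-19, 6, 0], "dr": [0, 0, -0.157], "gripper": -0.4}
    - {"slide": [-19, 6, 0], "dr": [0, 0, -0.157], "gripper": -0.4}
    - {"slide": [-19, 5, 0], "dr": [0, 0, -0.157], "gripper": -0.4}
    - {"slide": [0, 0, 0], "dr": [0, 0, 0], "gripper": -0.4}

```text
t: 25.58
tool_pos: [477.3, 65.7, 114.3]
ee_rot: [3.141, 0.001, -1.583]
ft_force: [1.0, -0.3, -0.5]
opening: 0.297
```

```bash
python3 shot.py w11
```

```text
25.575 [477.3  65.7 114.3] [ 3.1413e+00  8.0000e-04 -1.5832e+00] [ 1.  -0.3 -0.5] 0.29713492154715876
{'vfov': 58.805646512111544, 'cx': 254.66448345991188, 'cy': 189.17732229372538, 'eye': array([557.4590768 ,  64.4823272 , 302.05427651]), 'orientation': array([-2.95591052e-01, -8.18600313e-04, -1.58290164e+00])}
```

View pics/w11_b.png

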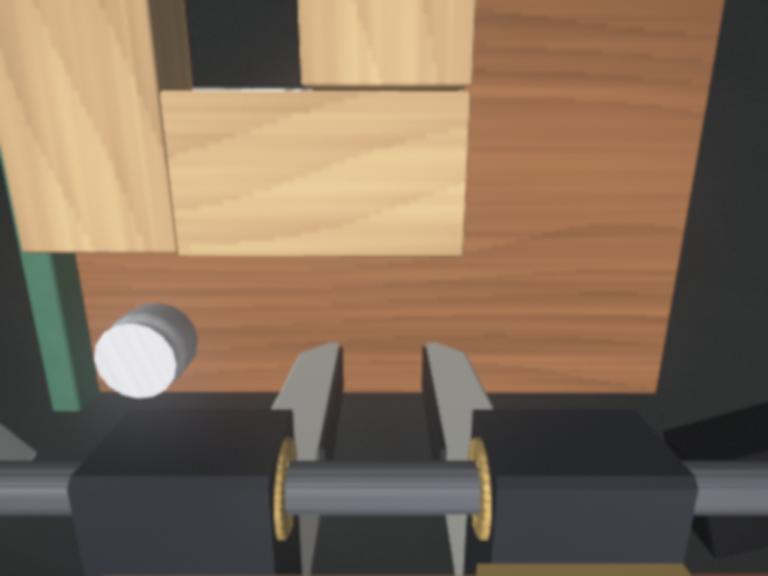

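A gap of about 2 mm remains on the near blank's far side (px 390,87). The fingers are clear of the tin. Descending and pushing +x.

Request:
drive_tool:
  motion:
    - {"slide": [0, -1, -25], "dr": [0, 0, 0], "gripper": -0.4}
    - {"slide": [0, -1, -25], "dr": [0, 0, 0], "gripper": -0.4}
    - {"slide": [0, 0, -22], "dr": [0, 0, 0], "gripper": -0.4}
    - {"slide": [0, 0, 0], "dr": [0, 0, 0], "gripper": -0.4}
    - {"slide": [6, 0, 0], "dr": [0, 0, 0], "gripper": -0.4}
    - {"slide": [5, 0, 0], "dr": [0, 0, 0], "gripper": -0.4}
    - {"slide": [2, 0, 0], "dr": [0, 0, 0], "gripper": -0.4}
    - {"slide": [1, 0, 0], "dr": [0, 0, 0], "gripper": -0.4}
    - {"slide": [1, 0, 0], "dr": [0, 0, 0], "gripper": -0.4}
    - {"slide": [0, 0, 0], "dr": [0, 0, 0], "gripper": -0.4}

```text
t: 26.88
tool_pos: [492.8, 63.2, 42.1]
ee_rot: [3.141, 0.0, -1.585]
ft_force: [-1.1, 0.6, 0.6]
opening: 0.3
```

Request:
drive_tool:
  motion:
    - {"slide": [1, 0, 0], "dr": [0, 0, 0], "gripper": -0.4}
    - {"slide": [1, 0, 0], "dr": [0, 0, 0], "gripper": -0.4}
    - {"slide": [0, 0, 0], "dr": [0, 0, 0], "gripper": -0.4}

```text
t: 27.25
tool_pos: [494.7, 63.2, 42.0]
ee_rot: [3.14, -0.0, -1.585]
ft_force: [-3.9, -0.5, 1.8]
opening: 0.302
```

Request:
drive_tool:
  motion:
    - {"slide": [1, 0, 0], "dr": [0, 0, 0], "gripper": -0.4}
    - {"slide": [1, 0, 0], "dr": [0, 0, 0], "gripper": -0.4}
    - {"slide": [0, 0, 0], "dr": [0, 0, 0], "gripper": -0.4}

```text
t: 27.62
tool_pos: [494.6, 63.3, 41.8]
ee_rot: [3.137, -0.0, -1.585]
ft_force: [-9.1, -1.5, 7.3]
opening: 0.3
```

Stalled and seated. Backing off and rising for a full view.

Request:
drive_tool:
  motion:
    - {"slide": [-6, 0, 0], "dr": [0, 0, 0], "gripper": -0.4}
    - {"slide": [-6, 0, 10], "dr": [0, 0, 0], "gripper": -0.4}
    - {"slide": [0, 0, 40], "dr": [0, 0, 0], "gripper": -0.4}
    - {"slide": [0, 0, 40], "dr": [0, 0, 0], "gripper": -0.4}
    - {"slide": [25, 2, 20], "dr": [0, 0, 0], "gripper": -0.4}
    - {"slide": [35, 2, 20], "dr": [0, 0, 0], "gripper": -0.4}
    - {"slide": [35, 2, 20], "dr": [0, 0, 0], "gripper": -0.4}
    - {"slide": [35, 2, 20], "dr": [0, 0, 0], "gripper": -0.4}
    - {"slide": [35, 2, 10], "dr": [0, 0, 0], "gripper": -0.4}
    - {"slide": [0, 0, 0], "dr": [0, 0, 0], "gripper": -0.4}

```text
t: 28.88
tool_pos: [652.6, 73.1, 223.0]
ee_rot: [-3.138, 0.0, -1.585]
ft_force: [-1.0, -0.4, -0.5]
opening: 0.3
```

```bash
python3 shot.py w12; python3 - <<'E'
from h import *
import pickle
c=pickle.load(open('pics/w12.pkl','rb'))
def wb(x,y,z):
    a=-.0146;return [556.3+x*np.cos(a)-y*np.sin(a),65.3+x*np.sin(a)+y*np.cos(a),z]
uv=proj(c,[wb(150,165,71),wb(-54,-39,71)]);print(uv)
im=cv2.imread('pics/w12.png');x0,y0=int(uv[:,0].min())-12,max(0,int(uv[:,1].min())-15)
im=im[y0:int(uv[:,1].max())+15,x0:int(uv[:,0].max())+15]
s=min(800/im.shape[1],600/im.shape[0]);cv2.imwrite('pics/w12c.png',cv2.resize(im,None,fx=s,fy=s,interpolation=cv2.INTER_CUBIC));print(s,x0,y0)
E
```

```text
28.875 [652.6  73.1 223. ] [-3.1383e+00  1.0000e-04 -1.5851e+00] [-1.  -0.4 -0.5] 0.2996930529756494
{'vfov': 58.805646512111544, 'cx': 254.66448345991188, 'cy': 189.17732229372538, 'eye': array([732.08220461,  71.84013316, 411.17473021]), 'orientation': array([-2.91877109e-01, -1.54966830e-03, -1.58473067e+00])}
[[ 94.56359401 114.12759982]
 [295.88919353 295.29368499]]
2.843601895734597 82 99
```

View pics/w12c.png

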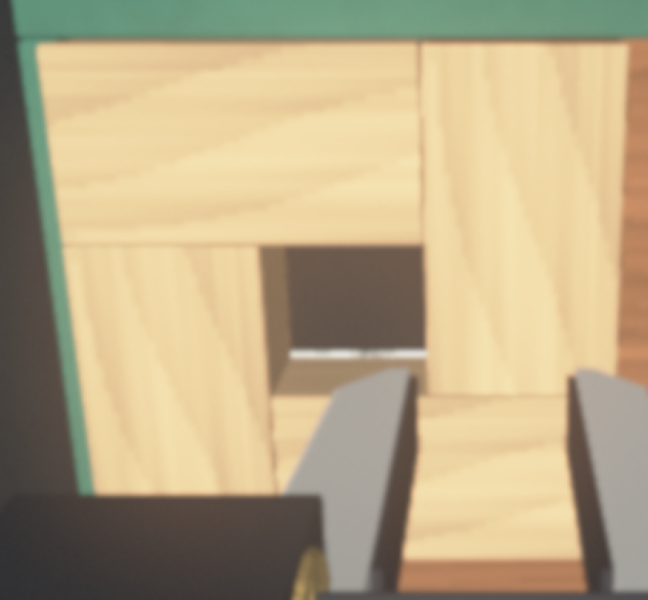

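View pics/w12_b.png

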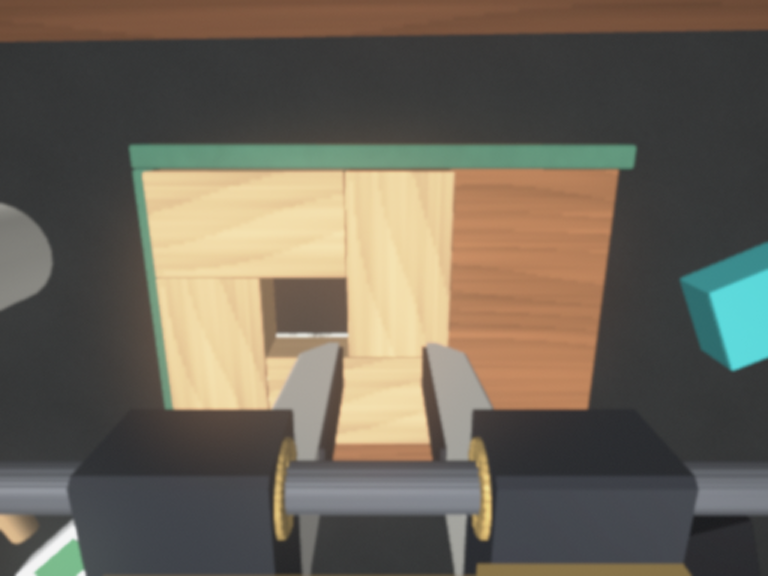

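The joints look tight. I'm rising further with the fingers open to check the whole layer, including the near-left joint and the tin.

Request:
drive_tool:
  motion:
    - {"slide": [-5, 0, 35], "dr": [0, 0, 0], "gripper": 1}
    - {"slide": [-5, 0, 35], "dr": [0, 0, 0], "gripper": 1}
    - {"slide": [-5, 0, 35], "dr": [0, 0, 0], "gripper": 1}
    - {"slide": [0, 0, 25], "dr": [0, 0, 0], "gripper": 1}
    - {"slide": [0, 0, 0], "dr": [0, 0, 0], "gripper": 1}
    - {"slide": [0, 0, 0], "dr": [0, 0, 0], "gripper": 1}
    - {"slide": [0, 0, 0], "dr": [0, 0, 0], "gripper": 1}

```text
t: 29.8
tool_pos: [634.4, 73.2, 350.3]
ee_rot: [3.138, 0.0, -1.585]
ft_force: [-0.5, 0.0, -0.7]
opening: 0.979
```

```bash
python3 shot.py w13; python3 - <<'E'
import cv2
im=cv2.imread('pics/w13.png')[80:290,110:380]
cv2.imwrite('pics/w13c.png',cv2.resize(im,None,fx=2.85,fy=2.85,interpolation=cv2.INTER_CUBIC))
E
```

```text
29.8 [634.4  73.2 350.3] [ 3.1384e+00  2.0000e-04 -1.5850e+00] [-0.5  0.  -0.7] 0.9793518511578585
{'vfov': 58.805646512111544, 'cx': 254.66448345991188, 'cy': 189.17732229372538, 'eye': array([715.13704836,  71.91490414, 537.90404813]), 'orientation': array([-2.98420367e-01, -1.44842186e-03, -1.58470293e+00])}
```

View pics/w13c.png

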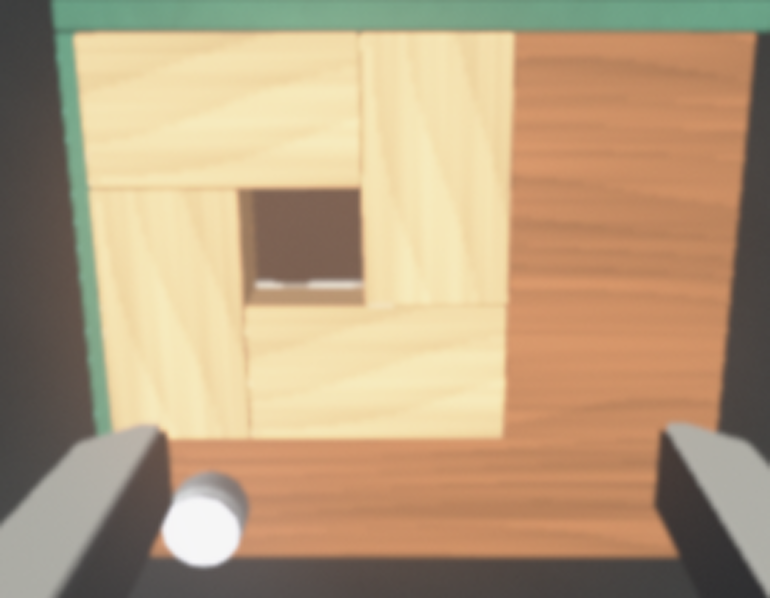

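All four form a pinwheel, the tin is untouched, and there is a faint line at the near-left joint (px 247,400). One closer look at that joint.

Request:
drive_tool:
  motion:
    - {"slide": [0, 20, -35], "dr": [0, 0, 0], "gripper": 1}
    - {"slide": [0, 20, -35], "dr": [0, 0, 0], "gripper": 1}
    - {"slide": [0, 20, -35], "dr": [0, 0, 0], "gripper": 1}
    - {"slide": [0, 20, -25], "dr": [0, 0, 0], "gripper": 1}
    - {"slide": [0, 0, 0], "dr": [0, 0, 0], "gripper": 1}

```text
t: 30.48
tool_pos: [633.2, 154.2, 218.8]
ee_rot: [3.135, -0.0, -1.583]
ft_force: [0.2, -0.8, 0.0]
opening: 0.998
```

```bash
python3 shot.py w14
```

```text
30.475 [633.2 154.2 218.8] [ 3.135e+00 -4.000e-04 -1.583e+00] [ 0.2 -0.8  0. ] 0.9983599694429218
{'vfov': 58.805646512111544, 'cx': 254.66448345991188, 'cy': 189.17732229372538, 'eye': array([714.52321417, 153.17481168, 406.09635751]), 'orientation': array([-0.30182089, -0.00194624, -1.58269713])}
```

View pics/w14_b.png

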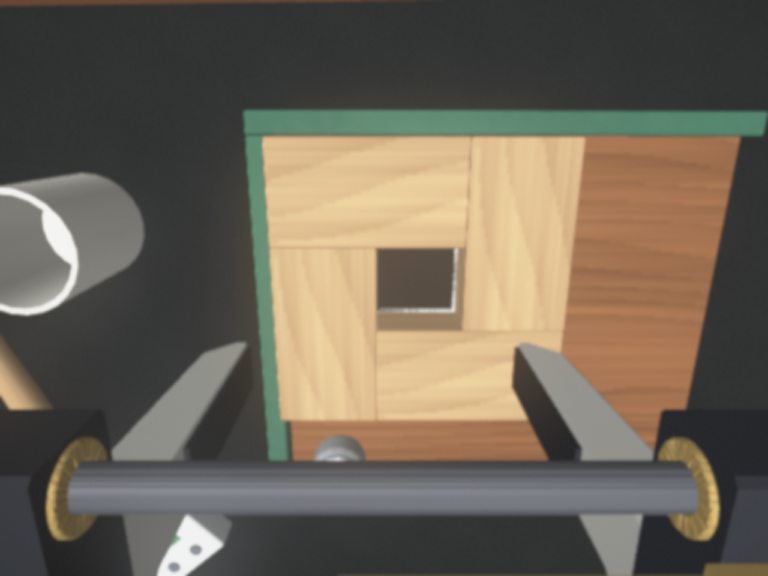

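All joints are closed with no visible gap, the layer is flat, and the tin is standing. Nothing touches the arm. Handing in.

```bash
python3 - <<'E'
from workcell import bot
print(bot.hand_in(), bot.state()['t'])
E
```

```text
the job is handed in; nothing more can be done
the job is handed in; nothing more can be done
```

The pinwheel layer is finished and handed in. Both loose blanks are in their outlines, and the last wrist view, at about 30.5 s of the 67 s, showed no visible gaps.

- **How:** I gripped each blank lightly across its width and slid it flat into place. I then let go and nudged it home with part-open fingers. The far blank went against the far stop and laid_a. The near blank went against laid_b and the far blank.
- **Forces:** Each nudge ended in a clear stall at about 9–11 N, well under the limits. While gripped and sliding, the wrist read up to 13 N upward, so the blanks were pressed onto the board, not lifted.
- **Last checks:** The final two wrist views showed the hole open, square joints, the layer flat against both stops and the tin standing in its corner. I saw nothing else on the bench disturbed.
- **Disagreements:**
  - Rough pixel picks in the overhead camera placed the board about 5 mm away from the wrist-camera fit. I used the wrist fit, which matched a second view and the points where the blanks stalled.
  - A faint line at the joint between laid_b and the near blank in one view showed no gap in the closer look.
  - The trained networks gave no results. My one call to them stopped on a script error, so I picked the blanks and measured them from the pictures by hand.

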